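# Roll the specimen bar into its V-rest

### The job

Roll the blue round bar along the bench, up the ramp of the wooden V-rest and over its lip, so that it drops into the V and lies still there, seated along its whole length between the ramp and the tall cheek. Push it by its side with the fingertips or the outside of the fingers at a calm pace so that it really rolls: do not pinch, lift, carry or flick it. Leave the beaker, brass cylinder, wooden block and wash bottle where they stand.

Things in the scene. Friction and masses are not known exactly. Their poses are not given: they have to be found in the camera images.
- bar_center (a point): Centre of the loose solid bar: blue aluminium, diameter 40 mm, length 140 mm, 0.3 to 0.6 kg, grey ends, thin yellow stripe on top at the start. It lies on the bench, centre 20 mm up, 250 to 310 mm from the V on the ramp's side, up to 0.18 rad out of parallel with it. x: its long axis; y, z turn as it rolls (z up at the start). It rolls freely and straight across its axis, soon stops when let go; friction about 0.3.
- rest: Wooden V-rest fixed to the bench, 240 mm long in x. Origin at bench level under the middle of the V; x along the V, y level from the V out over the ramp to the bar. Smooth ramp from bench level at y = 101 mm up to 22 mm high at y = 21; flat lip 22 mm high to y = 17; 90 degree V, bottom 5 mm above the bench at y = 0; its far face rises to a cheek 36 mm high, y = -31 to -41.
- rest_seat (a point): Where the centre of a seated bar lies: over the middle of the V (x = y = 0 of the rest), 33 mm above the bench. On the lip the bar's centre is 42 mm up. Axes as the rest. The bar starts up to 20 mm off this point along the V. A seated bar slides along the V when its end is nudged (about 1 to 3 N).
- beaker: Bystander, loose: empty glass beaker, rim diameter 72 mm, 90 mm tall, upright. Origin at the centre of its underside. Not to be disturbed.
- specimen: Bystander, loose: upright brass cylinder, diameter 32 mm, 70 mm tall. Origin at the centre of its underside. Not to be disturbed.
- woodblock: Bystander, loose: pale wooden block 90 x 90 x 35 mm lying on the bench. Origin at the centre of its underside. Not to be disturbed.
- wash: Bystander, loose: white plastic wash bottle with a red cap, diameter 60 mm, 140 mm tall, upright. Origin at the centre of its underside. Not to be disturbed.
There are look-alikes about, which are no part of the job. Of the things that look like the part that bears bar_center, the smaller one is meant.

How it is judged:
On the way, in this order (a step that is already met when the one before it is completed fails the run):
1. the bar has rolled about a third of a turn on the bench before the ramp (angle between bar_center's own z axis and vertical above 2 rad and y of bar_center in the frame of rest above 0.1 m and height (world z) of bar_center below 0.028 m).
2. the bar is on the ramp (y of bar_center in the frame of rest between 0.025 and 0.09 m and height (world z) of bar_center below 0.05 m and contact force between bar and rest above 0.5 N), for 0.1 s.
At the end, for the whole second after the job is handed in: The bar rests in the V: its centre within 5 mm of the line of the V and 30 to 36.5 mm above the bench, within 55 mm of the rest's middle along the V (so the whole length is on the rest, to 5 mm), its axis within 0.05 rad of the V's, carried by the rest, still (y of bar_center in the frame of rest between -0.005 and 0.005 m and x of bar_center in the frame of rest between -0.055 and 0.055 m and z of bar_center in the frame of rest between 0.03 and 0.0365 m and angle between the x axis of bar_center and the x axis of rest, either way round below 0.05 rad and contact force between bar and rest above 1.5 N and linear speed of bar below 0.02 m/s and angular speed of bar below 0.3 rad/s); the robot touches nothing.
It fails at once if the bar is lifted or carried: its centre rises above 55 mm, or above 32 mm while off the rest (height (world z) of bar_center above 0.055 m or (height (world z) of bar_center above 0.032 m and (y of bar_center in the frame of rest above 0.125 m or y of bar_center in the frame of rest below -0.05 m))).
It fails at once if the bar is tipped more than 0.35 rad out of level (angle between bar_center's own x axis and vertical below 1.2208 rad or angle between bar_center's own x axis and vertical above 1.9208 rad).
It fails at once if the bar is flicked: faster than 0.6 m/s (linear speed of bar above 0.6 m/s).
It fails at once if the beaker, brass cylinder, wooden block or wash bottle is moved more than 15 mm or tipped (distance of any of beaker, specimen, woodblock, wash from where it was at the start of the episode above 0.015 m or angle between any of beaker, specimen, woodblock, wash's own z axis and vertical above 0.3 rad).
It also fails if it takes over 64 s, if anything falls off the work surface, if the arm or the gripper's body presses on something with over 40 N, if the wrist force passes 120 N, or if a joint passes its speed limit or range.

### The arm

A 7-joint arm with a two-finger parallel gripper is mounted at the origin on the work surface. World frame = base frame: x ahead of the robot, y to its left, z up, the work surface at z = 0. Lengths are in m, angles in rad, forces in N, time in s.
With the tool pointing down it reaches from about 0.4 to 0.925 m from the base axis. Payload 5.6 kg.
Tool frame: the origin (TCP) lies midway between the tips of the shut fingers; the grasp point (between the pads) lies bot.pinch_z behind it (bot.pinch_z is the distance from the TCP to the grasp point, in m); z points along the fingers, y is the line along which they close (so a half turn about z gives the same grasp; the last joint's range is limited). The gripper opens to 85 mm and grips with 20 to 120 N. Pads are 22 mm wide; open, the fingers measure 114 mm over their backs; the gripper's body (76 mm by 85 mm) begins 54 mm behind the grasp point. The pads swing forward as they close: fully open they stand 13 mm farther back than shut.
Start: joints at [1.093, 0.468, -0.012, 1.603, 0.006, 1.071, -0.056], TCP at [0.274, -0.59, 0.231] pointing down, gripper open.
Joint ranges: [-2.53, 2.53], [-0.31, 2.02], [-1.57, 1.55], [0.28, 2.44], [-1.29, 4.43], [0.15, 1.84], [-2.92, 2.92]. Speed limits (rad/s): [2.57, 2.57, 3.14, 3.14, 3.14, 3.14, 3.14].

### API

Orientations are given as [roll, pitch, yaw] about the fixed x, y, z axes, in that order (R = Rz(yaw) Ry(pitch) Rx(roll)).
In Python, from workcell import bot gives the robot as it stands.
- The arm moves only by the tool drive_tool, never from a script. Its argument "series" is a list that holds one entry, the list of rows, each a list of 6 numbers: the shift along the world's x, y, z normalised to -1 to 1, where 1 is 15 cm, then the turn, a rotation vector about the world's x, y, z normalised to -1 to 1, where 1 is 180 degrees. A call has exactly 5 rows; each row shifts and turns the commanded pose from where the row before left it; what a row does not reach is not made up. A row lasts 1/8 s, in which the tool goes at most 62.5 mm and 10.7 degrees, less where a joint would pass 70% of its speed; a pose out of reach is approached as far as the arm can. A call with a number of a shift or a turn outside -1 to 1 is refused whole. A call with a gripper value outside its range is refused whole. "gripper" is the finger opening in mm, from 0 to 85.4, set as the call begins (left out, the last holds). The fingers move at their own pace and stop on an object; "newtons" is the grip in N (left out, the last holds). Time passes only in rows, so rows that do not move let the fingers close, or fill a call up. It gives the time, the measured TCP pose, the force, the opening and the grip force at its end, in the units of the state.
- bot.read_state(): the state, without advancing time (a new reading comes with each control period).
- bot.read_camera(name): name is "side" or "top"; returns the picture (384x512x3 uint8, red, green, blue); there is no depth.
- bot.camera_model(name): a dict with "K" (3x3 intrinsics, pixels), "world_to_cam" (4x4, takes a point from world to camera coordinates). Camera axes: x right, y up, looking along -z (the intrinsics and any distortion apply to the point x, -y, -z); pixel columns grow to the right and rows downward; lengths in m; the calibration is good to about 2 mm. A picture is of the moment at which its call begins. camera_model takes no time and is no camera call.
- bot.job_done(): hands the job in; it is judged then, once.
The state is a dict: "time_s": time; "qpos": joint angles; "joint_velocities": joint speeds; "joint_torque": joint torques, N m; "position": TCP position; "ee_rot": TCP orientation; "ft_force": force on the tool from outside, world axes, zero at the start; "torque": the same for the moment, N m; "gripper_width": finger opening in m; "grasp_force": force on a finger pad.
Only numpy, scipy, OpenCV 4.12 (cv2) and the standard library are available. Lean on these libraries where they do the work, as an engineer would, in place of code of your own. Each camera call takes 0.05 s, during which the arm holds its last target. There are 200 camera calls.

## Working session

There is one attempt and no reset: what is moved stays moved. The work goes in short steps, Python scripts to look and compute and a tool call to move; the robot and the scene stay as the last step left them, time stands still between calls to the robot, and variables do not carry over. Pictures are saved under pics/ and viewed, at most 10 in all, crops included, and the job is handed in when it is done.

Besides the shell and the picture viewer there is one more tool, called after "Call:" as name(argument=value, ...) on one line, values as JSON. drive_tool: Moves the arm, as the interface text tells. Its arguments: {"type":"object","properties":{"series":{"type":"array"},"gripper":{"type":"number"},"newtons":{"type":"number"}},"required":["series"]}

```bash
mkdir -p pics; python3 - <<'E'
from workcell import bot
import cv2
for n in("top","side"):
    cv2.imwrite(f"pics/{n}0.png",cv2.resize(bot.read_camera(n)[:,:,::-1],(800,600),interpolation=cv2.INTER_CUBIC))
    m=bot.camera_model(n);print(n,m)
s=bot.read_state();print(s,bot.pinch_z)
E
```

```text
top {'K': array([[471.72084232,   0.        , 252.50544075],
       [  0.        , 471.72084232, 181.32488792],
       [  0.        ,   0.        ,   1.        ]]), 'world_to_cam': array([[ 0.0258923 , -0.99952714,  0.01658585, -0.03741434],
       [ 0.99736016,  0.02695499,  0.06742503, -0.57890568],
       [-0.06784022,  0.01479628,  0.99758647, -1.19242111],
       [ 0.        ,  0.        ,  0.        ,  1.        ]])}
side {'K': array([[400.71989669,   0.        , 245.1215711 ],
       [  0.        , 400.71989669, 192.75441894],
       [  0.        ,   0.        ,   1.        ]]), 'world_to_cam': array([[-0.86558699, -0.5002437 , -0.02270257,  0.50621721],
       [ 0.2336805 , -0.44361075,  0.86521843, -0.21106563],
       [-0.44289117,  0.74361666,  0.50088089, -0.88951362],
       [ 0.        ,  0.        ,  0.        ,  1.        ]])}
{'time_s': 0.1, 'qpos': array([ 1.09302599,  0.46830761, -0.01158161,  1.60351673,  0.0059838 ,
        1.0713872 , -0.05628978]), 'joint_velocities': array([-1.09210293e-03, -3.53642366e-03,  6.36501025e-05, -1.57944283e-03,
        1.67798175e-05, -2.41933106e-04, -8.69744336e-04]), 'joint_torque': array([ 1.07269861e-03, -5.33520234e+01,  2.18111684e-02, -2.51966089e+01,
        1.15870731e-02,  4.27818100e-03, -1.60810100e-05]), 'position': array([ 0.27350792, -0.58911486,  0.23042768]), 'ee_rot': array([-3.14001195e+00,  1.09942567e-04,  4.34689404e-01]), 'ft_force': array([-0.42991178, -0.51173115,  0.71216021]), 'torque': array([-0.00376958, -0.00887135,  0.01768999]), 'grasp_force': 0.0, 'gripper_width': 0.0857733901346331} 0.0187
```

View pics/top0.png

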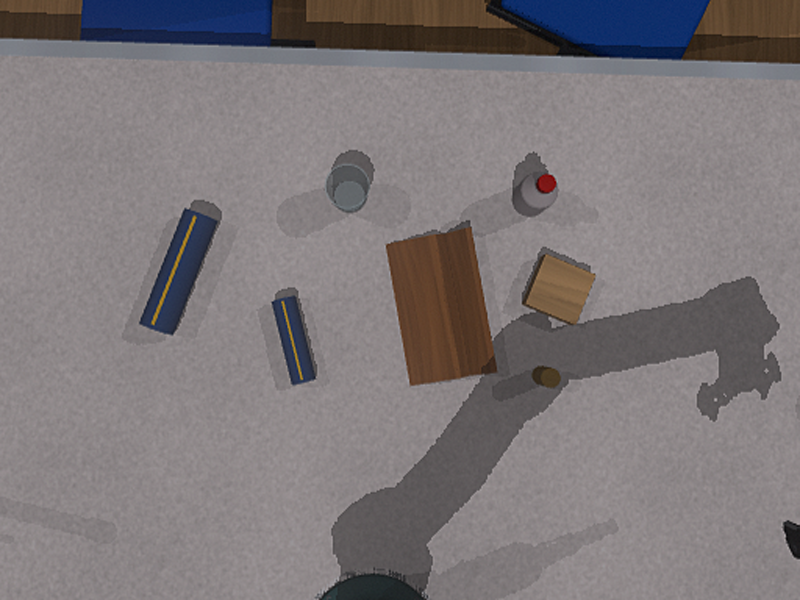

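View pics/side0.png

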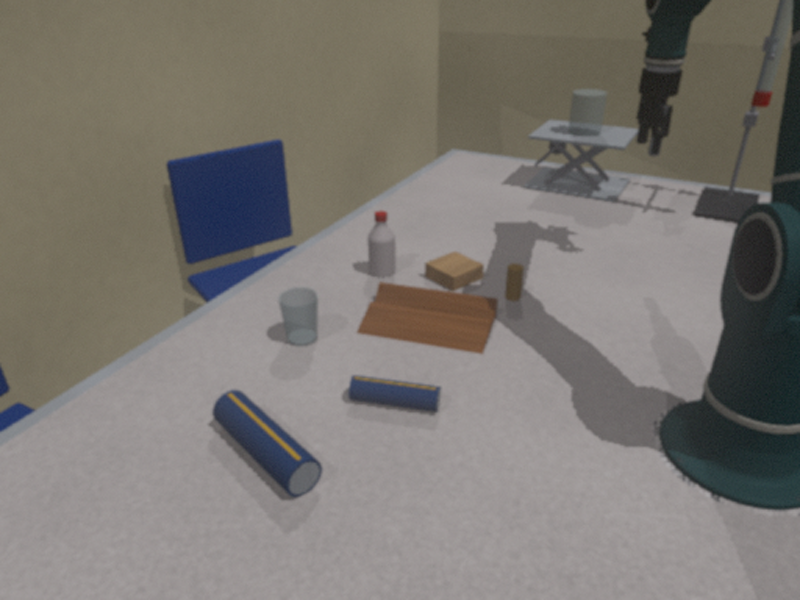

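The top view shows the small bar at about (295,340) with its stripe from (283,302) to (301,379). The larger look-alike is at (180,270). The rest has corners at about (387,245), (470,225), (496,372) and (411,384), with the ramp facing the bar. I'll enlarge both views next.

```bash
python3 - <<'E'
from workcell import bot
import cv2,numpy as np
t=bot.read_camera("top")[:,:,::-1][135:255,165:325];s=bot.read_camera("side")[:,:,::-1][175:270,215:325]
cv2.imwrite("pics/topc.png",cv2.resize(t,None,fx=5,fy=5,interpolation=cv2.INTER_CUBIC))
cv2.imwrite("pics/sidec.png",cv2.resize(s,None,fx=6,fy=6,interpolation=cv2.INTER_CUBIC))
E
cat > h.py <<'E'
import numpy as np
from workcell import bot
def ray(n,u,v):
    m=bot.camera_model(n);R=m["world_to_cam"][:3,:3];t=m["world_to_cam"][:3,3];K=m["K"]
    p=np.linalg.solve(K,[u,v,1.]);d=R.T@np.array([p[0],-p[1],-p[2]]);return -R.T@t,d
def at(n,u,v,z):
    c,d=ray(n,u,v);return c+d*(z-c[2])/d[2]
def proj(n,P):
    m=bot.camera_model(n);q=m["world_to_cam"]@np.append(P,1);w=m["K"]@[q[0],-q[1],-q[2]];return w[:2]/w[2]
def tri(a,b):
    (c1,d1),(c2,d2)=ray("top",*a),ray("side",*b)
    s=np.linalg.lstsq(np.c_[d1,-d2],c2-c1,rcond=None)[0];p,q=c1+s[0]*d1,c2+s[1]*d2
    return (p+q)/2,np.linalg.norm(p-q)
E
```

```text
(no output)
```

View pics/topc.png

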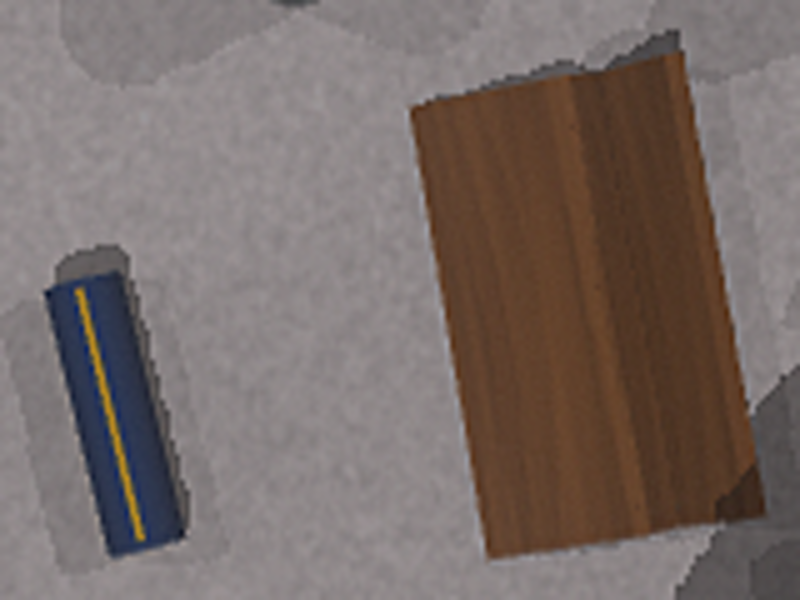

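View pics/sidec.png

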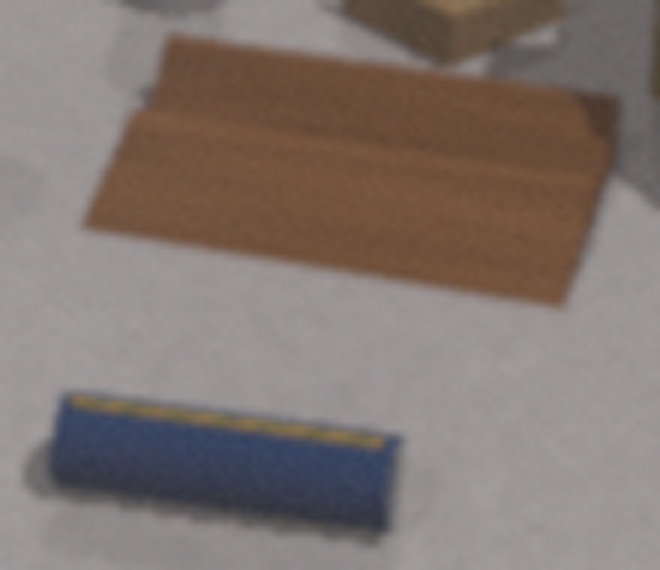

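The top crop shows the stripe from (80,290) to (141,540), the ramp toe from (410,107) to (490,558), and the outer edge of the cheek from (682,50) to (766,515). The side crop shows the stripe from (68,400) to (385,444), the toe from (85,226) to (565,304), and the cheek top ending at (168,36) and (620,98).

```bash
cat >> h.py <<'E'
T=lambda x,y:((x+.5)/5-.5+165,(y+.5)/5-.5+135)
S=lambda x,y:((x+.5)/6-.5+215,(y+.5)/6-.5+175)
E
python3 - <<'E'
from h import *
np.set_printoptions(precision=4,suppress=True)
for k,a,b in[("stripeA",(80,290),(68,400)),("stripeB",(141,540),(385,444)),("toeA",(410,107),(85,226)),("toeB",(490,558),(565,304)),("cheekA",(682,50),(168,36)),("cheekB",(766,515),(620,98))]:
    print(k,*tri(T(*a),S(*b)))
tA,tB=at("top",*T(410,107),0),at("top",*T(490,558),0)
cA,cB=at("top",*T(682,50),.036),at("top",*T(766,515),.036)
sA,sB=at("top",*T(80,290),.04),at("top",*T(141,540),.04)
for p in(tA,tB,cA,cB,sA,sB):print(p)
print(np.linalg.norm(tA-tB),np.linalg.norm(cA-cB),np.linalg.norm(sA-sB))
ey=((tA+tB)-(cA+cB))/2; print("depth .142?",np.linalg.norm(ey[:2]))
ex=(tA-tB)/np.linalg.norm(tA-tB)+(cA-cB)/np.linalg.norm(cA-cB);ex[2]=0;ex/=np.linalg.norm(ex)
yy=np.array([-ex[1],ex[0],0])
mid=((tA+tB)/2-yy*.101+(cA+cB)/2+yy*.041)/2;mid[2]=0
b=(sA+sB)/2;e=sA-sB
# bar corners silhouette at z=.02
c=np.mean([at("top",*T(*q),.02) for q in((45,292),(125,272),(187,538),(113,557))],0)
print("origin",mid,"yaw x",np.arctan2(ex[1],ex[0]),"bar",b,c,"baryaw",np.arctan2(e[1],e[0]))
print("bar in rest",(b-mid)@ex,(b-mid)@yy,"sil",(c-mid)@ex,(c-mid)@yy)
for n,u,v,z in(("beaker",349/1.5625,195/1.5625,0),("spec",547/1.5625,377/1.5625,.07),("block",560/1.5625,289/1.5625,.035),("wash",545/1.5625,184/1.5625,.14),("bigbar",180/1.5625,270/1.5625,.04)):print(n,at("top",u,v,z))
E
```

```text
stripeA [0.5458 0.159  0.039 ] 0.001857071389412453
stripeB [0.42   0.1233 0.0384] 0.001610096948049505
toeA [ 0.6457 -0.0059  0.0003] 0.0031095202348239174
toeB [ 0.4127 -0.0532  0.001 ] 0.0017865771220277166
cheekA [ 0.6764 -0.1436  0.0325] 6.883433780969246e-05
cheekB [ 0.4405 -0.1906  0.0337] 0.0005143271553501362
[ 0.6471 -0.0052  0.    ]
[ 0.4135 -0.0529  0.    ]
[ 0.6759 -0.1432  0.036 ]
[ 0.4409 -0.1901  0.036 ]
[0.545  0.1584 0.04  ]
[0.4208 0.1235 0.04  ]
0.23848228199731192 0.23963395473718432 0.12901077555971358
depth .142? 0.1404690159386059
origin [ 0.5503 -0.1272  0.    ] yaw x 0.1991331291562159 bar [0.4829 0.1409 0.04  ] [0.4829 0.1398 0.02  ] baryaw 0.27422241231020933
bar in rest -0.01299204536362883 0.27620275598443256 sil -0.013209628689831481 0.27510370435285597
beaker [0.728  0.0581 0.    ]
spec [ 0.4355 -0.2642  0.07  ]
block [ 0.5767 -0.2916  0.035 ]
wash [ 0.7269 -0.2421  0.14  ]
bigbar [0.5905 0.3244 0.04  ]
```

The measurements agree with the given sizes: the stripe is 39 mm high, the rest measures 239 mm long and 140 mm deep, and the bar is at (-13, 275) mm in the rest frame. I'll open the fingers along the bar's axis as a two-point pusher and come in behind the bar.

Call:
drive_tool(series=[[[0.147, 0.324, 0, 0, 0, 0.045], [0.147, 0.324, 0, 0, 0, 0.045], [0.147, 0.324, 0, 0, 0, 0.045], [0.147, 0.324, 0, 0, 0, 0.045], [0.147, 0.324, 0, 0, 0, 0.045]]], gripper=85)

```text
time_s: 0.82
position: [0.3845, -0.3449, 0.2314]
ee_rot: [3.141, 0.0, 1.146]
ft_force: [0.4, -0.3, -0.8]
gripper_width: 0.0851
grasp_force: 0.0
```

Call:
drive_tool(series=[[[0.147, 0.324, 0, 0, 0, 0.045], [0.147, 0.324, 0, 0, 0, 0.045], [0.147, 0.324, 0, 0, 0, 0.045], [0.015, 0.38, 0, 0, 0, 0.045], [0.015, 0.38, 0, 0, 0, 0.045]]])

```text
time_s: 1.45
position: [0.4547, -0.0849, 0.2313]
ee_rot: [3.141, 0.0, 1.853]
ft_force: [0.2, 0.5, 0.6]
gripper_width: 0.085
grasp_force: 0.0
```

Call:
drive_tool(series=[[[0.015, 0.38, 0, 0, 0, 0], [0.015, 0.38, 0, 0, 0, 0], [0.015, 0.38, 0, 0, 0, 0], [0.015, 0.38, 0, 0, 0, 0], [0.015, 0.38, 0, 0, 0, 0]]])

```text
time_s: 2.08
position: [0.4659, 0.1998, 0.2314]
ee_rot: [3.141, 0.0, 1.848]
ft_force: [1.8, -0.4, 0.5]
gripper_width: 0.0849
grasp_force: 0.0
```

Call:
drive_tool(series=[[[0, 0, -0.38, 0, 0, 0], [0, 0, -0.38, 0, 0, 0], [0, 0, -0.38, 0, 0, 0], [0, 0, -0.38, 0, 0, 0], [0, 0, 0, 0, 0, 0]]])

```text
time_s: 2.7
position: [0.4624, 0.1969, -0.0004]
ee_rot: [-3.132, 0.001, 1.849]
ft_force: [-1.2, -0.0, 0.8]
gripper_width: 0.0847
grasp_force: 0.0
```

```bash
python3 - <<'E'
from workcell import bot
import cv2
t=bot.read_camera("top")[:,:,::-1][135:255,165:325];s=bot.read_camera("side")[:,:,::-1][200:290,200:310]
a=cv2.resize(t,(533,400),interpolation=3);b=cv2.resize(s,None,fx=7,fy=6.5,interpolation=3)
cv2.imwrite("pics/side1.png",b)
E
```

```text
(no output)
```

View pics/side1.png

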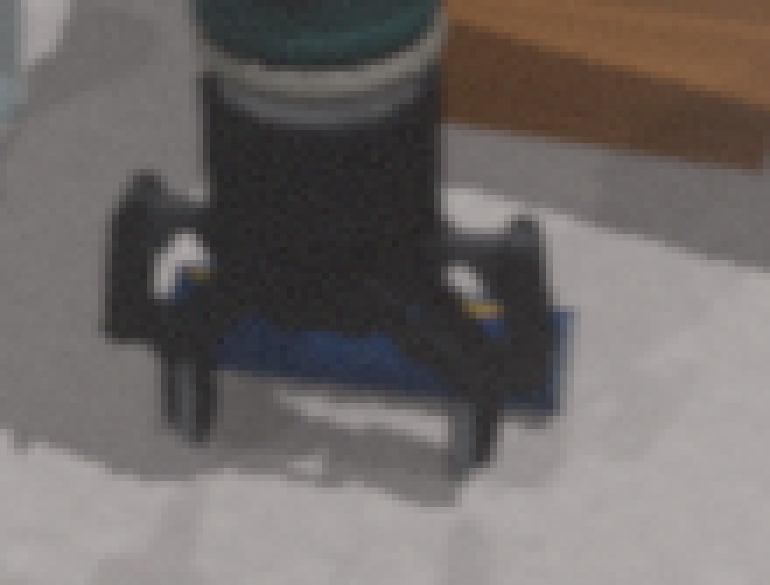

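The tips hang just above the bench behind the bar, with a finger near each end. I'll start the slow roll, turning the tool gradually to the V's yaw.

Call:
drive_tool(series=[[[0.021, -0.077, -0.02, 0, 0, 0], [0.021, -0.077, 0, 0, 0, 0], [0.021, -0.077, 0, 0, 0, 0], [0.021, -0.077, 0, 0, 0, -0.002], [0.021, -0.077, 0, 0, 0, -0.002]]])

```text
time_s: 3.42
position: [0.482, 0.1393, 0.0004]
ee_rot: [3.141, 0.0, 1.835]
ft_force: [-0.7, -0.1, -0.1]
gripper_width: 0.0849
grasp_force: 0.1
```

Call:
drive_tool(series=[[[0.019, -0.078, 0, 0, 0, -0.003], [0.019, -0.078, 0, 0, 0, -0.003], [0.018, -0.078, 0, 0, 0, -0.003], [0.017, -0.078, 0, 0, 0, -0.003], [0.016, -0.078, 0, 0, 0, -0.003]]])

```text
time_s: 4.05
position: [0.4951, 0.0813, 0.0003]
ee_rot: [-3.142, 0.0, 1.788]
ft_force: [-0.2, 0.2, -0.2]
gripper_width: 0.0848
grasp_force: 0.1
```

```bash
cat > look.py <<'E'
from h import *
import cv2,sys
O=np.array([.5503,-.1272]);a=.199;ex=np.array([np.cos(a),np.sin(a)]);ey=np.array([-ex[1],ex[0]])
name=sys.argv[1]
t=bot.read_camera("top")[:,:,::-1];s=bot.read_camera("side")[:,:,::-1]
p=bot.read_state()["position"];d=p[:2]-O;print("tcp rest",d@ex,d@ey,p[2],"yaw",bot.read_state()["ee_rot"])
A=cv2.resize(t[135:255,165:325],(400,300),interpolation=3);B=cv2.resize(s[170:270,210:343],(400,300),interpolation=3)
cv2.imwrite(f"pics/{name}.png",np.hstack([A,B]) if len(sys.argv)<3 else cv2.resize(np.hstack([A,B]),(800,300)))
h=cv2.cvtColor(t,cv2.COLOR_BGR2HSV);m=((h[...,0]>100)&(h[...,0]<125)&(h[...,1]>100)).astype(np.uint8)
m[:130]=0;m[:,:160]=0
n,l,st,c=cv2.connectedComponentsWithStats(m)
for i in range(1,n):
    if st[i,4]>60:
        q=np.argwhere(l==i)[:,::-1];W=np.array([at("top",u,v,.03)[:2] for u,v in q])-O
        r=np.c_[W@ex,W@ey];print("blue",st[i,4],"x",r[:,0].min(),r[:,0].max(),"y",r[:,1].min(),r[:,1].max())
E
python3 look.py p2
```

```text
tcp rest -0.0129551595621016 0.2140528397518382 0.00015583676898636364 yaw [-3.14121613e+00  9.78060283e-04  1.78599646e+00]
blue 100 x -0.03973875172725279 0.043722128680579106 y 0.16060473553586394 0.18445517547353332
```

View pics/p2.png

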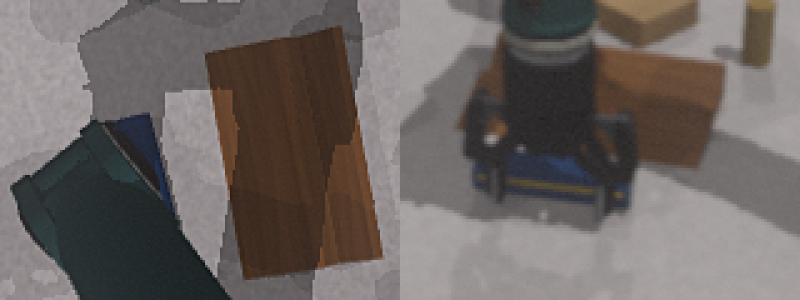

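The bar has rolled about 95 mm (the stripe now faces back), is nearly parallel to the V, and is centred near y = 180 mm. I'll continue to the ramp, raising the tips slightly.

Call:
drive_tool(series=[[[0.016, -0.078, 0, 0, 0, -0.001], [0.016, -0.078, 0, 0, 0, -0.001], [0.016, -0.078, 0, 0, 0, -0.001], [0.016, -0.078, 0, 0, 0, -0.001], [0.016, -0.078, 0, 0, 0, -0.001]]])

```text
time_s: 4.78
position: [0.5071, 0.0225, 0.0003]
ee_rot: [-3.142, 0.0, 1.773]
ft_force: [1.3, 0.9, 0.9]
gripper_width: 0.0849
grasp_force: 0.1
```

Call:
drive_tool(series=[[[0.012, -0.059, 0.011, 0, 0, 0], [0.012, -0.059, 0.011, 0, 0, 0], [0.012, -0.059, 0.011, 0, 0, 0], [0.012, -0.059, 0.011, 0, 0, 0], [0.012, -0.059, 0.011, 0, 0, 0]]])

```text
time_s: 5.4
position: [0.5165, -0.0187, 0.0092]
ee_rot: [3.14, -0.002, 1.775]
ft_force: [-0.7, 5.8, 4.0]
gripper_width: 0.0849
grasp_force: 2.8
```

```bash
python3 look.py p3
```

```text
tcp rest -0.012191763534879626 0.11053526857620441 0.008908213583347643 yaw [3.14071847e+00 2.07673042e-04 1.77261956e+00]
```

View pics/p3.png

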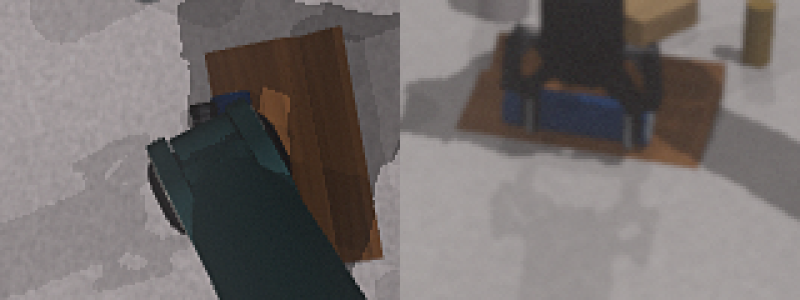

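The bar is on the ramp at about y = 78 mm, and the push is about 6 N. Next I'll take it up towards the lip.

Call:
drive_tool(series=[[[0.01, -0.052, 0.012, 0, 0, 0], [0.01, -0.052, 0.012, 0, 0, 0], [0.01, -0.052, 0.012, 0, 0, 0], [0.01, -0.052, 0.012, 0, 0, 0], [0.01, -0.052, 0.012, 0, 0, 0]]])

```text
time_s: 6.12
position: [0.5234, -0.0581, 0.0178]
ee_rot: [3.141, -0.002, 1.775]
ft_force: [-1.8, 5.3, 3.5]
gripper_width: 0.0848
grasp_force: 2.7
```

Call:
drive_tool(series=[[[0.006, -0.03, 0, 0, 0, 0], [0.006, -0.03, 0, 0, 0, 0], [0.006, -0.03, 0, 0, 0, 0], [0.006, -0.03, 0, 0, 0, 0], [0.006, -0.03, 0, 0, 0, 0]]])

```text
time_s: 6.75
position: [0.5278, -0.0833, 0.0173]
ee_rot: [-3.141, 0.001, 1.773]
ft_force: [0.3, 0.2, 0.0]
gripper_width: 0.085
grasp_force: 0.0
```

```bash
python3 look.py p4
```

```text
tcp rest -0.01350261496147311 0.046700543019993324 0.01725985923439173 yaw [-3.14071936e+00  1.28070418e-03  1.77108554e+00]
blue 93 x 0.0478332471159328 0.07175753612699196 y -0.003524177760041571 0.035446575289453205
```

View pics/p4.png

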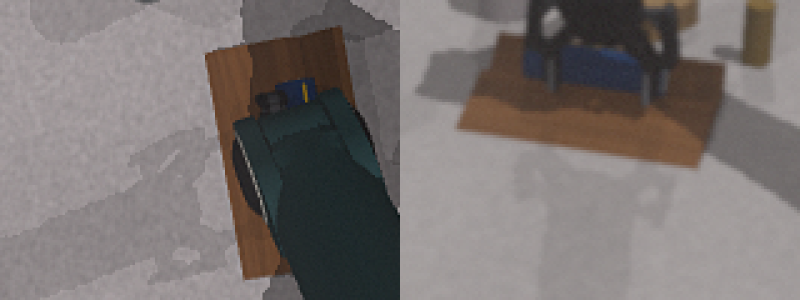

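No push force now, and the bar seems to be at the lip (blue from y = -4 to 35). I'll push it gently a little further.

Call:
drive_tool(series=[[[0.003, -0.016, 0.01, 0, 0, 0], [0.003, -0.016, 0.01, 0, 0, 0], [0.003, -0.016, 0, 0, 0, 0], [0.003, -0.016, 0, 0, 0, 0], [0, 0, 0, 0, 0, 0]]])

```text
time_s: 7.48
position: [0.5298, -0.0921, 0.0205]
ee_rot: [-3.142, 0.0, 1.773]
ft_force: [-0.2, 1.3, -0.9]
gripper_width: 0.0847
grasp_force: 0.0
```

```bash
python3 look.py p5
```

```text
tcp rest -0.013122756125960408 0.038747107283522014 0.02051883163620474 yaw [-3.14155545e+00 -2.01189837e-05  1.77305359e+00]
blue 112 x 0.048168676942345806 0.0707904528357906 y -0.019113920098430763 0.018256766411849392
```

The bar has dropped: blue now spans y = -19 to 18 mm, so it is centred on the V. I'll back away, rise and swing aside for a check.

Call:
drive_tool(series=[[[-0.02, 0.1, 0, 0, 0, 0], [-0.04, 0.2, 0, 0, 0, 0], [0, 0, 0.35, 0, 0, 0], [0, 0, 0.35, 0, 0, 0], [0, 0, 0.35, 0, 0, 0]]])

```text
time_s: 8.2
position: [0.5202, -0.0452, 0.1795]
ee_rot: [-3.141, -0.0, 1.775]
ft_force: [1.3, -0.4, -0.1]
gripper_width: 0.0848
grasp_force: 0.0
```

Call:
drive_tool(series=[[[0, 0.38, 0.1, 0, 0, 0], [0, 0.38, 0.1, 0, 0, 0], [-0.05, 0.38, 0, 0, 0, 0], [-0.05, 0.38, 0, 0, 0, 0], [0, 0, 0, 0, 0, 0]]])

```text
time_s: 8.82
position: [0.5031, 0.1881, 0.2086]
ee_rot: [3.141, -0.003, 1.784]
ft_force: [0.3, -0.2, -0.9]
gripper_width: 0.0851
grasp_force: 0.0
```

```bash
python3 look.py p6
```

```text
tcp rest 0.016618751151502697 0.3124500668625968 0.2078108663912196 yaw [-3.14106837e+00  3.84424925e-04  1.77608796e+00]
blue 560 x -0.07023213719899225 0.0707904528357906 y -0.018912126763947944 0.01916146702421741
```

View pics/p6.png

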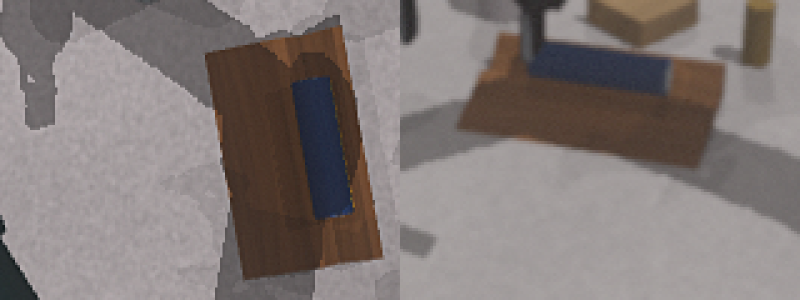

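The bar lies in the V, centred at about (0, 0) in the rest frame and parallel to it (x ±70 mm, y ±19 mm). The gripper is clear and the bystanders look undisturbed, so I'm handing in.

```bash
python3 -c "
from workcell import bot
print(bot.job_done())"
```

```text
the job is handed in; nothing more can be done
None
```

I rolled the small blue bar along the bench, up the ramp and over the lip; the last pictures show it seated in the V, centred and parallel, with the gripper clear. I handed the job in, but no verdict came back.

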